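Hook the hot basket out of the steam oven and start the cool-down

TASK

The narrow steam oven is still hot. Pick up the hook rod from its rest and use its upturned hook to lift the wire basket off the two ledges deep inside the oven, draw it out through the open mouth and set it down gently, upright and unhooked, in the steel pan; nothing but the rod may touch the basket on the way. Lay the rod back on its rest, hook up, and with the basket out press the round cool-down key on the oven's roof until it gives, firmly but without leaning on it, leaving the square start key and the other things on the counter alone.

Things in the scene. Friction and masses are not known exactly. Their poses are not given: they have to be found in the camera images.
- oven: Fixed steel steam oven, 250 (x) x 180 (y) x 263 mm high. Origin on the counter under its middle; x points from the open mouth (the whole end x = -125) to the back, z up. Chamber: y -70 to 70, floor z = 45, ceiling z = 235, back wall x = 105. The door is folded back along the outside of the -y wall and with its bar handle reaches out to y = -145, 245 high; it is fixed.
- oven_mouth (a point): Middle of the oven's open mouth (oven frame x = -125, y = 0, z = 140 mm).
- oven_ledges (a point): Midway between the two ledges in the chamber, level with their flat tops (oven frame x = 35, y = 0, z = 172 mm). On either side wall a ledge juts in over |y| = 52 to 70, flat from x = 5 to 65, with a stop 10 mm high at each end (x = 0 to 5 and 65 to 70). The basket hangs across both ledges by the ends of its bar.
- basket: Small bright wire basket, 56 (x) x 66 (y) x 47 mm high, 90 to 150 g; origin at the middle of its flat underside, z up. Two 4 mm wire uprights (y = +-31) rise to a hanging bar along y. At the start it hangs square to the oven (bar along the oven's y, within 2 deg), bar axis 175 mm above the counter, 143 to 175 mm behind the mouth. It stands by itself.
- basket_bar (a point): Middle of the hanging bar, on its axis (basket frame x = 0, y = 0, z = 108 mm). Bar: 6 mm thick, 120 long, along the basket's y. The open window under it is 54 mm wide between the uprights and reaches from the basket's rim (z = 47) to the bar's underside (z = 105).
- hook_rod: Hook rod, 370 mm long. Origin in the middle of the grip; x along the rod to the hook, z up when the lips point up, as at the start. 7 mm shaft on the axis to x = 226, then two 5 mm prongs at y = +-9: they dip to a saddle (x = 252 to 272, upper surface z = -7.5, lowest z = -12.5) and rise to lips ending at x = 282, z = 12.5. Lips pass below a bar to get behind it or come away; a lifted bar lies in the saddle.
- rod_grip (a point): Middle of the rod's handle (rod frame 0, 0, 0). Flat-sided black handle, 16 wide (rod's y) x 28 high (z), from x = -70 to 60 mm: pinch it across y, from above. The rod weighs 260 g, centre of mass about 30 mm ahead of this point.
- rod_rest: Fixed steel rest: plate 230 x 66 x 4 mm with two notched posts 8 mm thick. Origin on the counter, x as the rod's; the rod is home with its origin at x = 0, y = 0, z = 60. Post x = -52 carries the handle's tail (notch floor 20 wide, z = 46), post x = 120 the shaft (12 wide, z = 56.5). Their cheeks flare upward by 18 mm to about 34 and 26 wide.
- pan: Loose shallow pan of plain steel, 198 (x) x 263 (y) x 40 mm high, 0.4 kg. Origin at the middle of its underside, z up; flat inner floor 2 mm above the counter, 150 (x) x 222 (y), sloping walls up to the rim at z = 40.
- cool_key (a joint): Travel in m of the round cool-down key (32 mm across, fan sign): 0 at rest to 0.0015 fully pressed, springs back (3500 N/m). It gives at 0.0011 m, about 4 N.
- cool_key_top (a point): Middle of the upper face of the round cool-down key, on the oven's roof near the mouth (oven frame x = -90, y = -42, z = 266.5 mm); pressed straight down; 3.5 mm proud of the panel.
- start_key (a joint): Travel in m of the square start key (28 mm, triangle sign), 0 to 0.0015, same spring; not to be pressed.
- start_key_top (a point): Middle of the upper face of the square start key (oven frame x = -90, y = 42, z = 266.5 mm).
- dip_bowl: Bystander: small white bowl, 101 mm across, 45 high, origin under its middle; far left of the counter.
- lemon: Bystander: lemon, 78 x 55 x 56 mm, origin under its middle; near right, in front of the oven.
- salt_shaker: Bystander: salt shaker, 44 mm across, 90 high, origin under its middle; far left.

How it is judged:
By the outcome, as a careful person would: the job done as asked, in the order asked, and still so for the second after the job is handed in, with the robot touching nothing.
It also fails if it takes over 67 s, if anything falls off the work surface, if the arm or the gripper's body presses on something with over 40 N, if the wrist force passes 120 N, or if a joint passes its speed limit or range.

ROBOT

A 7-joint arm with a two-finger parallel gripper is mounted at the origin on a cart in front of the work surface, level with it; the furniture and walls round the work are solid. World frame = base frame: x ahead of the robot, y to its left, z up, the work surface at z = 0. Lengths are in mm, angles in degrees, forces in N, time in s.
With the tool pointing down it reaches from about 350 to 775 mm from the base axis. Payload 3.1 kg.
Tool frame: the origin (TCP) lies at the very end of the fingers, on their centre line; the grasp point (between the pads) lies 19 mm behind it; z points along the fingers, y is the direction in which the jaws open and shut (so a half turn about z gives the same grasp; the last joint's range is limited). The gripper opens to 85 mm and grips with 20 to 120 N. Pads are 22 mm wide; open, the fingers measure 114 mm over their backs; the gripper's body (76 mm by 85 mm) begins 54 mm behind the grasp point. The pads swing forward as they close: fully open they stand 13 mm farther back than shut.
Start: joints at [-67.592, 17.813, 0.802, 86.603, -0.252, 75.585, -1.558], TCP at [230.654, 499.316, 231.304] pointing down, gripper open.
Joint ranges: [-154.91, 154.91], [-16.99, 109.72], [-72.82, 74.43], [7.12, 147.25], [-82.49, 262.49], [11.32, 116.49], [-174.64, 174.64]. Speed limits (degrees/s): [159.86, 159.86, 180, 180, 180, 180, 180].

INTERFACE

Orientations are given as [roll, pitch, yaw] about the fixed x, y, z axes, in that order (R = Rz(yaw) Ry(pitch) Rx(roll)).
In Python, from bench import r, viewer gives the robot as it stands.
- The arm moves only by the shell command python3 -m crank 'ROWS' [FORCE]. ROWS is JSON, a list of rows, each a list of 7 numbers: the closure, from 0 (fully open) to 1 (shut), then the shift along the world's x, y, z in mm, then the turn, a rotation vector about the world's x, y, z in rad. A call has 1 to 8 rows; each row shifts and turns the commanded pose from where the row before left it; what a row does not reach is not made up. A row lasts 1/8 s, in which the tool goes at most 62.5 mm and 10.7 degrees, less where a joint would pass 70% of its speed; a pose out of reach is approached as far as the arm can. A call is refused whole if a number of a shift passes 62.5 or a number of a turn 0.188, either way. A call with a gripper value outside its range is refused whole. The fingers move at their own pace and stop on an object; FORCE is the grip in N (left out, the last holds). Time passes only in rows, so rows that do not move let the fingers close. It gives the time, the measured TCP pose, the force and the opening at its end, in the units of the state.
- r.get_state(): the state, without advancing time (a new reading comes with each control period).
- viewer.capture(name): name is "scene" or "top" or "wrist"; returns the picture (400x640x3 uint8, blue, green, red); there is no depth.
- viewer.camera_model(name): a dict with "intrinsics" (3x3 intrinsics, pixels), "extrinsics" (4x4, takes a point from world to camera coordinates). Camera axes: x right, y down, z forward; pixel columns grow to the right and rows downward; lengths in mm; the calibration is good to about 2 mm. A picture is of the moment at which its call begins: read the wrist's pose just before it. camera_model takes no time and is no camera call; for the wrist camera it gives the pose at the moment of the call.
- r.close_job(): hands the job in, once; it reports no verdict.
The state is a dict: "clock": time; "joint_pos": joint angles; "qvel": joint speeds; "joint_torque": joint torques, N m; "tool_pos": TCP position; "ee_rot": TCP orientation; "force": force on the tool from outside, world axes, zero at the start; "torque": the same for the moment, N m; "opening": finger opening in mm.
Only numpy, scipy, OpenCV 4.12 (cv2) and the standard library are available. Lean on these libraries where they do the work, as an engineer would, in place of code of your own. Each camera call takes 0.05 s, during which the arm holds its last target. There are 200 camera calls.

## Working session

There is one attempt and no reset: what is moved stays moved. The work goes in short steps, Python scripts to look and compute and a shell command to move; the robot and the scene stay as the last step left them, time stands still between calls to the robot, and variables do not carry over. Pictures are saved under pics/ and viewed, about 8 in all and at most 12, crops included, and the job is handed in when it is done.

```bash
mkdir -p pics; ls; cat > h.py <<'E'
import numpy as np, cv2
from bench import r, viewer
def ray(cam,u,v):
    K=np.array(cam["intrinsics"]);E=np.array(cam["extrinsics"])
    R=E[:3,:3];t=E[:3,3];d=R.T@np.linalg.inv(K)@np.array([u,v,1.]);return -R.T@t,d
def onz(cam,u,v,z):
    o,d=ray(cam,u,v);return o+d*(z-o[2])/d[2]
def proj(cam,p):
    K=np.array(cam["intrinsics"]);E=np.array(cam["extrinsics"])
    q=K@(E[:3,:3]@np.asarray(p,float)+E[:3,3]);return q[:2]/q[2]
E
python3 - <<'E'
from h import *
for n in("scene","top","wrist"):
    c=viewer.camera_model(n);im=viewer.capture(n);cv2.imwrite(f"pics/{n}0.png",im);print(n,np.round(c["intrinsics"],1).tolist(),np.round(c["extrinsics"],3).tolist())
s=r.get_state();print(s)
E
```

```text
pics
scene [[383.4, 0.0, 327.0], [0.0, 383.4, 196.9], [0.0, 0.0, 1.0]] [[0.676, -0.737, -0.014, -279.35], [-0.644, -0.581, -0.498, 420.737], [0.359, 0.346, -0.867, 946.892], [0.0, 0.0, 0.0, 1.0]]
top [[450.3, 0.0, 321.3], [0.0, 450.3, 202.8], [0.0, 0.0, 1.0]] [[0.018, -1.0, 0.007, 67.97], [-0.998, -0.018, -0.055, 514.183], [0.055, -0.006, -0.998, 1496.555], [0.0, 0.0, 0.0, 1.0]]
wrist [[335.6, 0.0, 320.5], [0.0, 335.6, 202.1], [0.0, 0.0, 1.0]] [[0.42, 0.908, -0.002, -548.993], [0.861, -0.397, 0.318, -41.09], [0.288, -0.135, -0.948, 381.228], [0.0, 0.0, 0.0, 1.0]]
{'clock': 0.15, 'joint_pos': array([-67.59234547,  17.85104011,   0.80297913,  86.66881384,
        -0.25244788,  75.58588394,  -1.56075531]), 'qvel': array([ 0.02690689, -0.15703487,  0.01511379, -0.2828539 ,  0.10733313,
        0.02589691, -0.04052475]), 'joint_torque': array([ 1.11501017e-04, -3.80276549e+01,  1.46365478e-01, -2.30848932e+01,
        1.24130450e-02,  9.77900054e-03,  1.66397609e-05]), 'tool_pos': array([230.43509431, 498.79715614, 230.47425141]), 'ee_rot': array([-1.79896127e+02,  4.58467777e-03,  1.55203982e+02]), 'force': array([-0.35068693, -0.41386638, -0.05353115]), 'torque': array([ 0.0113052 ,  0.01738732, -0.02835868]), 'opening': 85.35866476506772}
```

View pics/scene0.png

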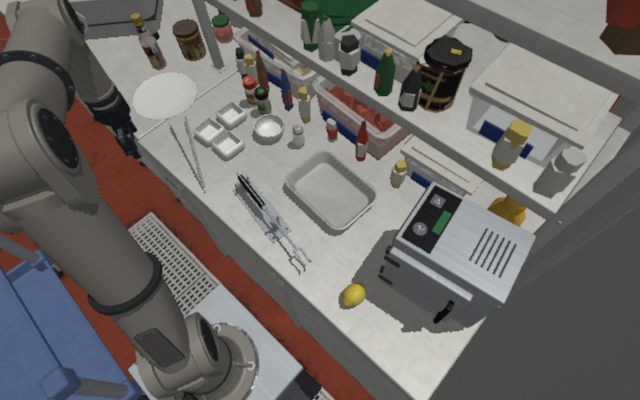

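View pics/top0.png

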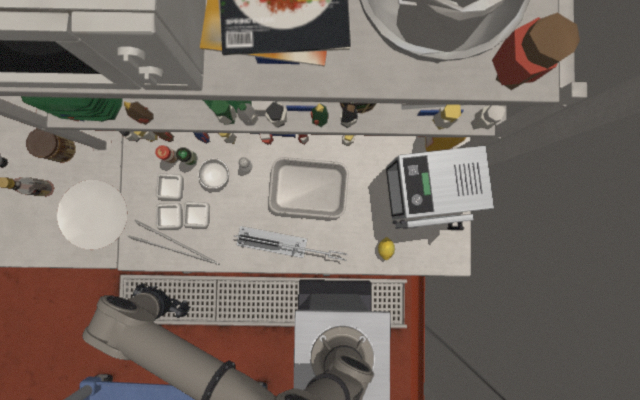

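The scene shows the oven at the right with its mouth facing +y. The rod is near (345,255)–(235,235) in the top view, hook towards −y, and the pan is around (308,188). I'll enlarge the key parts to measure them.

```bash
python3 - <<'E'
from h import *
t=cv2.imread("pics/top0.png");s=cv2.imread("pics/scene0.png")
a=cv2.resize(t[140:240,375:505],None,fx=4,fy=4,interpolation=cv2.INTER_CUBIC) #520x400
b=cv2.resize(t[222:270,225:355],None,fx=4,fy=4,interpolation=cv2.INTER_CUBIC) #520x192
c=cv2.resize(s[165:285,230:320],None,fx=3.1,fy=3.1,interpolation=cv2.INTER_CUBIC)
o=np.zeros((600,800,3),np.uint8);o[:400,:520]=a;o[404:596,:520]=b;o[:c.shape[0],521:800]=c[:,:279]
cv2.imwrite("pics/c1.png",o)
E
```

```text
(no output)
```

View pics/c1.png

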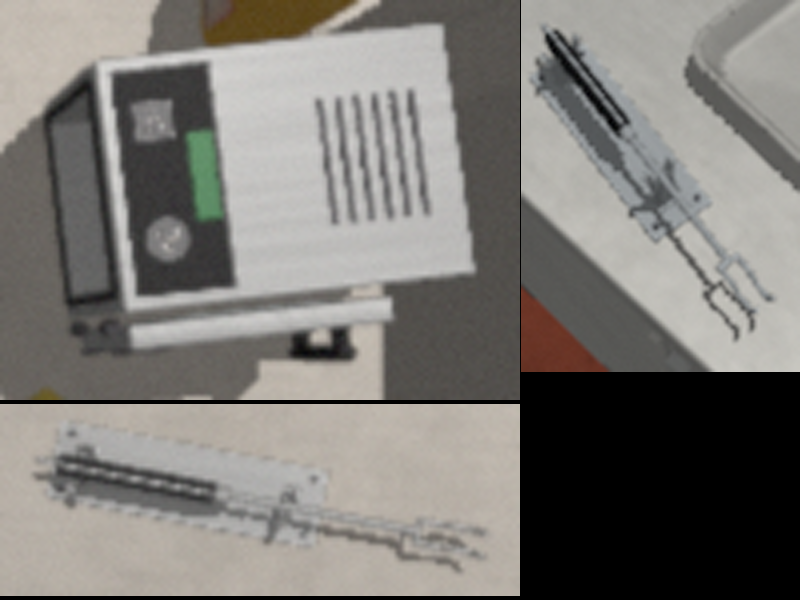

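The crop gives clear roof corners, both keys and the rod's handle and tip. I'll convert them to positions.

```bash
python3 - <<'E'
from h import *
c=viewer.camera_model("top")
U=lambda x,y:(375+x/4-.4,140+y/4-.4); V=lambda x,y:(225+x/4-.4,222+(y-404)/4-.4)
f=lambda u,z:np.round(onz(c,*u,z),1)
C=[f(U(*p),263) for p in((97,62),(442,25),(474,272),(128,310))]
print("roof",[x[:2].tolist() for x in C],np.mean(C,0))
def yaw(a,b):d=b-a;return np.degrees(np.arctan2(d[1],d[0])),np.hypot(*d[:2])
print(yaw(C[0],C[1]),yaw(C[3],C[2]),yaw(C[3],C[0]),yaw(C[2],C[1]))
ck=f(U(168,240),266.5);sk=f(U(153,120),266.5);print("keys",ck,sk,yaw(ck,sk))
h0=f(V(57,468),74);h1=f(V(217,493),74);print("handle",h0,h1,yaw(h0,h1),(h0+h1)/2)
tip=[f(V(487,533),72.5),f(V(487,553),72.5)];print("tip",tip)
P=[f(V(*p),4) for p in((65,422),(328,472),(315,547),(48,497))];print("plate",np.mean(P,0),yaw(P[0],P[1]),yaw(P[3],P[2]))
for n,u,z in(("bowl",(213,174),45),("shaker",(244,162),90),("lemon",(387,248),28)):print(n,f(u,z))
print("pan",[f(u,40)[:2].tolist() for u in((268,160),(346,160),(346,217),(268,217),(308,188))])
# scene cross-check of handle & keys
s=viewer.camera_model("scene")
for p in(ck,sk,h0,h1):print(proj(s,p).round(1))
E
```

```text
roof [[637.8, -137.8], [668.7, -381.7], [494.3, -403.8], [463.4, -160.9]] [ 566.05 -271.05  263.  ]
(np.float64(-82.77959194649509), np.float64(245.8495881631694)) (np.float64(-82.75018173515527), np.float64(244.85755042473164)) (np.float64(7.545142857700841), np.float64(175.92319346805866)) (np.float64(7.22203867261342), np.float64(175.79468137574588))
keys [ 512.7 -187.9  266.5] [ 596.9 -176.9  266.5] (np.float64(7.443043994471737), np.float64(84.915487397765))
handle [393.2 339.4  74. ] [375.5 210.9  74. ] (np.float64(-97.84275131182604), np.float64(129.71329924105697)) [384.35 275.15  74.  ]
tip [array([347.2,  -5.9,  72.5]), array([331.3,  -6.1,  72.5])]
plate [379.55 240.6    4.  ] (np.float64(-99.74262791091061), np.float64(225.14710746531924)) (np.float64(-99.57392916930192), np.float64(227.87386862034003))
bowl [599.7 435.1  45. ]
shaker [634.8 326.8  90. ]
lemon [ 366.2 -142.9   28. ]
pan [[650.1, 256.0], [654.9, -2.3], [466.0, -5.0], [461.5, 251.5], [559.5, 121.8]]
[419.8 227.8]
[437.7 199.8]
[238.1 174.7]
[263.1 203.9]
```

Geometry is consistent: roof 245×176 mm against 250×180, key spacing 85 against 84, handle length 130, and the scene view agrees. The oven is at about (566, −271) with yaw −82.7°, and the rod's origin is at about (382, 270) with yaw −98.9°. Next I move above the rod for a wrist view.

```bash
python3 -m crank '[[0,18,-39,9,0,0,-0.1616],[0,18,-39,9,0,0,-0.1616],[0,18,-39,9,0,0,-0.1616],[0,18,-39,9,0,0,-0.1616],[0,18,-39,9,0,0,-0.1616],[0,18,-39,9,0,0,-0.1616],[0,18,-39,9,0,0,-0.1616],[0,18,-39,9,0,0,-0.1616]]'
python3 -m crank '[[0,0,0,0,0,0,0],[0,0,0,0,0,0,0]]'
python3 - <<'E'
from h import *
import json
s=r.get_state();c=viewer.camera_model("wrist");im=viewer.capture("wrist")
cv2.imwrite("pics/w1.png",im);json.dump({k:np.array(v).tolist() for k,v in c.items()},open("w1.json","w"))
print(s["tool_pos"],s["ee_rot"],s["joint_pos"].round(1))
E
```

```text
clock: 1.15
tool_pos: [374.9, 185.9, 303.4]
ee_rot: [-180.0, 0.0, 80.8]
force: [0.3, 0.8, 0.4]
opening: 84.9
clock: 1.4
tool_pos: [374.2, 187.8, 303.0]
ee_rot: [-179.9, -0.0, 81.2]
force: [0.2, 0.2, -0.9]
opening: 85.5
[374.15199474 187.83000123 303.03371779] [-1.79948674e+02 -2.04231545e-02  8.11950637e+01] [-49.9  -0.1  21.1  97.7   0.   82.5 -37.7]
```

View pics/w1.png

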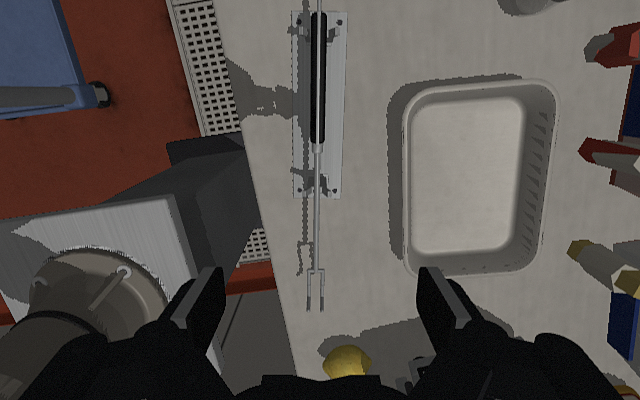

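The wrist view shows the handle from (318,12) to (317,143), the prong tips at (308,309) and (323,309), and the pan at (404–560, 80–275).

```bash
python3 - <<'E'
from h import *
import json
c=json.load(open("w1.json"));im=cv2.imread("pics/w1.png")
g=im.max(2)
for v in(20,60,100,130):
    x=np.where(g[v,305:332]<60)[0]+305;print(v,x.min() if len(x) else 0,x.max() if len(x) else 0)
col=g[:160,318];print("dark rows",np.where(col<60)[0][[0,-1]])
f=lambda u,v,z:onz(c,u,v,z).round(1)
print("tail",f(318.5,11,74),"front",f(317,144,74),"shaftneck z60",f(317,268,62))
print("tips",f(308.5,311,72.5),f(322.5,311,72.5))
print("pan",[f(*p,40)[:2].tolist() for p in((403,90),(560,88),(547,270),(405,270))],"floor",[f(*p,2)[:2].tolist() for p in((412,100),(522,100),(522,248),(412,248))])
E
```

```text
20 311 326
60 311 325
100 310 324
130 310 324Traceback (most recent call last):
  File "<stdin>", line 7, in <module>
IndexError: index 0 is out of bounds for axis 0 with size 0
```

```bash
python3 - <<'E'
from h import *
import json
c=json.load(open("w1.json"))
f=lambda u,v,z:onz(c,u,v,z).round(1)
a=f(318.3,11,74);b=f(317,144,74);t=(f(308.5,311,72.5)+f(322.5,311,72.5))/2
print("tail",a,"front",b,"tip",t,"len",np.hypot(*(a-b)[:2]),np.hypot(*(a-t)[:2]))
for p,q in((a,b),(a,t),(b,t)):print(np.degrees(np.arctan2(*(q-p)[1::-1])))
d=(t-a)[:2]/np.hypot(*(a-t)[:2]);print("origin est",a[:2]+70*d,b[:2]-60*d,t[:2]-282*d)
print("pan",[f(*p,40)[:2].tolist() for p in((403,90),(560,88),(547,270),(405,270))],"floor",[f(*p,2)[:2].tolist() for p in((412,100),(522,100),(522,248),(412,248))])
E
```

```text
tail [395.2 341.7  74. ] front [373.6 213.3  74. ] tip [337.3  -3.2  72.5] len 130.20414739938198 349.7262071964296
-99.54913392873593
-99.52965609738796
-99.51810329829316
origin est [383.61093428 272.66599711] [383.5334849  272.47200248] [383.98737905 274.90841166]
pan [[479.7, 254.1], [657.6, 228.7], [656.6, -9.7], [464.6, 20.0]] floor [[498.8, 239.0], [636.4, 217.7], [643.6, 7.0], [484.7, 31.5]]
```

The rod is consistent from three features: origin (383.6, 273), yaw −99.5°. Now I look into the oven with the wrist tilted.

```bash
python3 -m crank '[[0,21,-31,-8,0,0,0.035],[0,21,-31,-8,0,0,0.035],[0,21,-31,-8,0,0,0.035],[0,21,-31,-8,0,0,0.035],[0,21,-31,-8,0,0,0.035],[0,21,-31,-8,0,0,0.035],[0,21,-31,-8,0,0,0.035],[0,21,-31,-8,0,0,0.035]]'
python3 -m crank '[[0,0,-4,-12,-0.13,-0.0166,0],[0,0,-4,-12,-0.13,-0.0166,0],[0,0,-4,-12,-0.13,-0.0166,0],[0,0,-4,-12,-0.13,-0.0166,0],[0,0,-4,-12,-0.13,-0.0166,0],[0,0,-4,-12,-0.13,-0.0166,0],[0,0,0,0,0,0,0],[0,0,0,0,0,0,0]]'
cat > snap.py <<'E'
import sys,json
from h import *
n,o=sys.argv[1:3]
s=r.get_state();c=viewer.camera_model(n);im=viewer.capture(n)
cv2.imwrite(f"pics/{o}.png",im);json.dump({k:np.array(v).tolist() for k,v in c.items()},open(f"{o}.json","w"))
print(s["clock"],s["tool_pos"].round(1),s["ee_rot"].round(2),s["joint_pos"].round(1),"cam",ray(c,0,0)[0].round(1),"fwd",np.array(c["extrinsics"])[2,:3].round(3))
E
python3 snap.py wrist w2
```

```text
clock: 2.45
tool_pos: [543.4, -59.3, 238.1]
ee_rot: [-179.9, -0.1, 97.5]
force: [0.1, 0.0, -0.6]
opening: 85.2
clock: 3.45
tool_pos: [543.1, -84.7, 168.0]
ee_rot: [179.9, 45.0, 97.1]
force: [-0.8, -1.0, 0.1]
opening: 85.5
3.45 [543.1 -84.7 168. ] [179.86  45.    97.13] [-52.1  30.9  43.6 102.7  27.7  61.2 -20. ] cam [522.7  72.8 211.7] fwd [ 0.113 -0.888 -0.446]
```

View pics/w2.png

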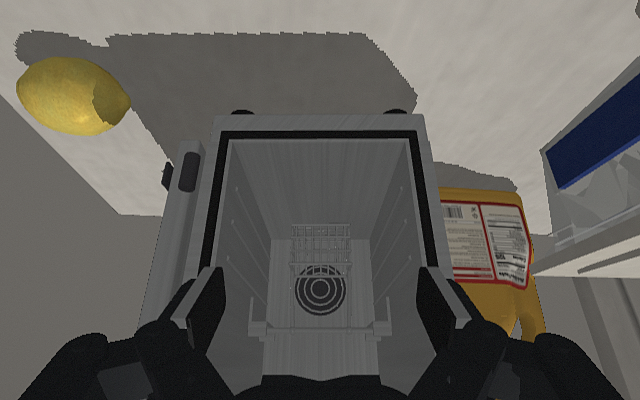

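The picture is upside down. The basket is at (290–350, 225–275) and its bar near row 330, with ledges at (250,330) and (390,330). I'll take a second view from lower down and enlarge both.

```bash
python3 -m crank '[[0,-15,0,-15,0,0,0],[0,-15,0,-15,0,0,0],[0,-15,0,-15,0,0,0],[0,0,0,0,0,0,0],[0,0,0,0,0,0,0]]'
python3 snap.py wrist w3
python3 - <<'E'
import cv2,numpy as np
o=[]
for n,(u0,v0) in(("w2",(225,215)),("w3",(225,215))):
    a=cv2.imread(f"pics/{n}.png")[v0:v0+150,u0:u0+190];a=cv2.resize(a,None,fx=4,fy=4,interpolation=cv2.INTER_CUBIC)
    o.append(cv2.convertScaleAbs(a,alpha=1.6))
cv2.imwrite("pics/c2.png",o[0]);cv2.imwrite("pics/c3.png",o[1])
E
```

```text
clock: 4.12
tool_pos: [499.2, -85.2, 123.7]
ee_rot: [179.6, 45.0, 96.9]
force: [-0.2, -0.1, -1.0]
opening: 85.4
4.125 [499.2 -85.2 123.7] [179.62  44.98  96.88] [-55.4  31.   43.9 111.3  29.1  55.5 -26.5] cam [478.9  72.3 167.5] fwd [ 0.113 -0.888 -0.446]
```

View pics/c2.png

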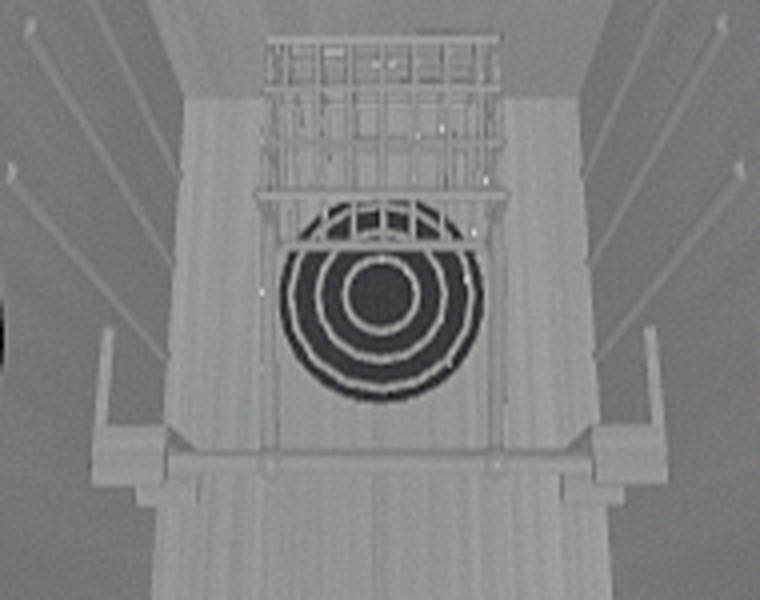

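View pics/w3.png

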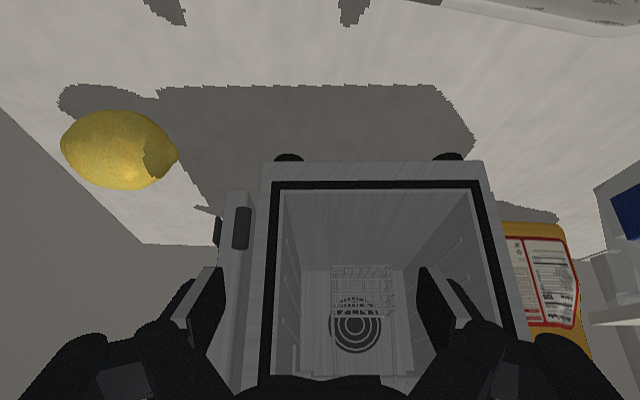

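In w3 the gripper hides the bar, and in w2 it is seen too obliquely for a good depth. I'll tilt further and take a stereo pair, one view above the bar and one below.

```bash
python3 -m crank '[[0,11,0,25,0,0,0],[0,11,0,25,-0.115,-0.0147,0],[0,11,0,25,-0.115,-0.0147,0],[0,11,-15,25,-0.115,-0.0147,0],[0,0,-15,0,0,0,0],[0,0,0,0,0,0,0],[0,0,0,0,0,0,0]]'
python3 snap.py wrist w4
python3 -m crank '[[0,0,0,-28,0,0,0],[0,0,0,-28,0,0,0],[0,0,0,-28,0,0,0],[0,0,0,0,0,0,0],[0,0,0,0,0,0,0]]'
python3 snap.py wrist w5
python3 - <<'E'
import cv2,numpy as np
o=[cv2.convertScaleAbs(cv2.imread(f"pics/{n}.png")[0:400,170:470],alpha=1.4) for n in("w4","w5")]
cv2.imwrite("pics/c4.png",cv2.resize(np.hstack(o),None,fx=1.33,fy=1.33,interpolation=cv2.INTER_CUBIC))
E
```

```text
clock: 5.05
tool_pos: [541.1, -115.6, 222.3]
ee_rot: [179.7, 64.9, 96.8]
force: [-0.6, -0.5, 0.5]
opening: 85.5
5.05 [ 541.1 -115.6  222.3] [179.7   64.86  96.85] [-59.7  38.5  49.6 104.3  39.8  65.7 -29.9] cam [520.4  47.2 209.6] fwd [ 0.123 -0.986 -0.116]
clock: 5.72
tool_pos: [542.1, -114.8, 139.4]
ee_rot: [179.6, 65.0, 96.9]
force: [-0.4, -0.2, 0.5]
opening: 85.6
5.725 [ 542.1 -114.8  139.4] [179.62  64.99  96.89] [-57.5  46.7  46.4 106.2  37.6  59.1 -36.1] cam [521.1  47.8 126.4] fwd [ 0.125 -0.986 -0.113]
```

View pics/c4.png

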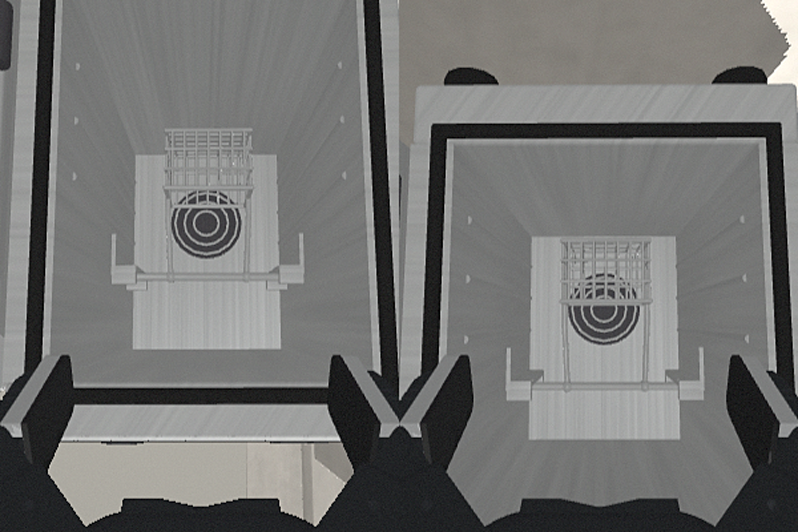

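The stereo pair is clear: bar at row ≈207 in w4 and ≈290 in w5, column ≈324 in both. Next I extract sub-pixel rows.

```bash
python3 - <<'E'
from h import *
import json
for n,v0 in(("w4",195),("w5",278)):
    g=cv2.imread(f"pics/{n}.png").mean(2)
    print(n,"bar cols 305-345",v0,g[v0:v0+24,305:345].mean(1).round(0).astype(int))
    L={"w4":(256,200),"w5":(255,280)}[n];Rr={"w4":(393,200),"w5":(395,280)}[n]
    print(" stop L",L,g[L[1]:L[1]+24,L[0]+1:L[0]+12].mean(1).round(0).astype(int)," stop R",g[Rr[1]:Rr[1]+24,Rr[0]-12:Rr[0]-1].mean(1).round(0).astype(int))
    v=v0-12; print(" uprights row",v,280,g[v-8:v,280:375].mean(0).round(0).astype(int))
E
```

```text
w4 bar cols 305-345 195 [117 115 115 116 115 115 115 116 117 112 100 100 110 113 105  99 108 119
 117 117 117 117 117 117]
 stop L (256, 200) [113 111 114 117 116 112 112 114 114 114 117 119 115  99  89  93  95  92
  86  85  86  86  86  86]  stop R [113 111 115 116 116 111 113 114 114 116 118 120 111  96  98  99 101  94
  83  85  85  85  86  85]
 uprights row 183 280 [114 113 115 112 110 112 113 115 117 113 112 111 114 118 118 107 107 108
  98 111  97  71  59  74  75  70  72  64  51  47  58  69  72  69  66  65
  64  63  62  63  68  69  69  64  64  63  66  67  65  69  64  63  61  65
  67  62  66  71  74  62  49  45  54  69  74  70  77  69  67  82 114 116
 116 117  96 102 110  98 110 117 120 116 113 116 119 119 119 118 115 112
 116 113 111 114 114]
w5 bar cols 305-345 278 [119 120 119 119 120 119 120 121 118 101  91 102 110 109 102 109 121 120
 120 120 119 119 119 119]
 stop L (255, 280) [ 82  82  81  81  81  78  94 115 116 116 119 120 116 113 114 116 114 116
 117 120 113  91  82  84]  stop R [ 82  81  82  81  81  82 103 118 114 116 119 118 114 111 113 113 114 115
 116 119 108  83  83  84]
 uprights row 266 280 [118 116 114 118 119 121 120 118 116 115 117 123 122 108 101 117  97 101
 120 120 117 119 119 119 121 118 117 119 118 119 123 121 119 122 121 122
 115 116 116 113 110 110 105 104 105 108 109 111 111 111 117 117 118 120
 122 122 117 117 120 120 120 121 121 120 116 118 124 124 120 118 119 120
 123 112  93 108 101  96 123 123 126 122 118 121 123 124 124 126 121 117
 121 117 116 118 122]
```

```bash
python3 - <<'E'
from h import *
import json
c=[json.load(open(f"{n}.json")) for n in("w4","w5")]
P=[np.array(k["intrinsics"])@np.array(k["extrinsics"])[:3] for k in c]
def tri(a,b):
    X=cv2.triangulatePoints(P[0],P[1],np.array(a,float).reshape(2,1),np.array(b,float).reshape(2,1))[:,0];X=X[:3]/X[3];return X.round(1),(proj(c[0],X)-a).round(1),(proj(c[1],X)-b).round(1)
bar,*e=tri((327.5,207.6),(325.6,290));print("bar",bar,e)
# stop: outer front corners cols
sl,*e1=tri((253.5,212.8),(250,300.6));sr,*e2=tri((397.5,212.6),(397.5,300.5));print("stops",sl,e1,sr,e2)
m=(sl+sr)/2;print("mid stop",m,"width",np.linalg.norm(sl-sr),"yaw",np.degrees(np.arctan2(*(sr-sl)[1::-1])))
d=np.array([.127,-.992,0]);C=np.array([566,-271,0])
print("bar oven x from stop:",(bar-m)@d,"stop oven x by top-cam oven:",(m-C)@d,"bar:",(bar-C)@d, "lateral bar",(bar-C)@[.992,.127,0],"lateral stop mid",(m-C)@[.992,.127,0])
for k,(dv) in zip(c,("w4","w5")):
  pass
E
```

```text
bar [ 569.4 -290.8  175.5] [array([-0.4, -0. ]), array([0.4, 0. ])]
stops [ 496.2 -280.8  182.2] [array([-0.2, -0. ]), array([0.2, 0. ])] [ 633.4 -262.9  182.5] [array([-0.4,  0. ]), array([ 0.4, -0. ])]
mid stop [ 564.8  -271.85  182.35] width 138.3630731083984 yaw 7.433193275740326
bar oven x from stop: 19.382599999999993 stop oven x by top-cam oven: 0.6908000000000167 bar: 20.073400000000007 lateral bar 0.8581999999999761 lateral stop mid -1.298350000000048
```

The checks agree: bar z 175.5 (should be 175), stop top z 182.3 (182), stop at x 0.7 (0), ledge width 138 (140). The bar is at (569.4, −290.8), 145 mm behind the mouth, and the oven yaw is −82.6°. Now I go to the rod.

```bash
python3 -m crank '[[0,-15,49,12,0.1408,0.0181,0],[0,-15,49,12,0.1408,0.0181,0],[0,-15,49,12,0.1408,0.0181,0],[0,-15,49,12,0.1408,0.0181,0],[0,-15,49,12,0.1408,0.0181,0],[0,-15,49,12,0.1408,0.0181,0],[0,-15,49,12,0.1408,0.0181,0],[0,-15,49,12,0.1408,0.0181,0]]'
python3 -m crank '[[0,-19,0,-20,0,0,-0.143],[0,-19,0,-20,0,0,-0.143],[0,0,0,-20,0,0,0],[0,0,0,-20,0,0,0],[0,0,0,0,0,0,0],[0,0,0,0,0,0,0]]'
python3 - <<'E'
from h import *
from scipy.spatial.transform import Rotation as R
s=r.get_state();a=R.from_euler("xyz",s["ee_rot"],degrees=True);t=R.from_euler("xyz",[180,0,80.48],degrees=True)
print(s["tool_pos"],s["ee_rot"],(t*a.inv()).as_rotvec().round(4),(np.array([383.6,273,41])-s["tool_pos"]).round(1))
E
```

```text
clock: 6.78
tool_pos: [421.8, 278.1, 236.8]
ee_rot: [179.9, -0.4, 97.2]
force: [0.2, 0.1, 0.4]
opening: 85.5
clock: 7.52
tool_pos: [384.5, 277.3, 155.7]
ee_rot: [180.0, -0.2, 80.8]
force: [-0.0, 0.2, 0.1]
opening: 85.6
[384.48341608 277.29038794 155.65561031] [179.96076734  -0.1813267   80.78464057] [-0.003   0.0012 -0.0053] [  -0.9   -4.3 -114.7]
```

```bash
python3 -m crank '[[0,-1,-2,-29,-0.003,0.001,-0.005],[0,0,-2,-29,0,0,0],[0,0,0,-29,0,0,0],[0,0,0,-28,0,0,0],[0,0,0,0,0,0,0],[0.5,0,0,0,0,0,0],[0.5,0,0,0,0,0,0]]' 30
python3 -m crank '[[1,0,0,0,0,0,0],[1,0,0,0,0,0,0],[1,0,0,0,0,0,0],[1,0,0,0,0,0,0]]' 30
python3 snap.py wrist w6
```

```text
clock: 8.4
tool_pos: [383.9, 274.2, 40.9]
ee_rot: [180.0, -0.1, 80.5]
force: [-0.4, 0.2, 1.2]
opening: 51.2
clock: 8.9
tool_pos: [383.2, 273.7, 40.0]
ee_rot: [-180.0, 0.0, 80.5]
force: [-0.8, -0.5, 5.4]
opening: 15.5
8.9 [383.2 273.7  40. ] [-1.7997e+02  3.0000e-02  8.0540e+01] [-61.5  22.5  29.7 113.6 -14.9  47.6 -33. ] cam [396.3 354.5 183.2] fwd [-0.053 -0.313 -0.948]
```

Grasped: opening 15.5, small side force. I'll squeeze harder, lift, and check the rod hasn't slipped.

```bash
python3 -m crank '[[1,0,0,0,0,0,0],[1,0,0,0,0,0,0],[1,0,0,10,0,0,0],[1,0,0,30,0,0,0],[1,0,0,40,0,0,0],[1,0,0,40,0,0,0],[1,0,0,0,0,0,0],[1,0,0,0,0,0,0]]' 110
python3 snap.py wrist w7
python3 - <<'E'
import cv2,numpy as np
a=cv2.imread("pics/w6.png")[:,220:420];b=cv2.imread("pics/w7.png")[:,220:420]
cv2.imwrite("pics/c7.png",cv2.resize(np.hstack([a,b]),None,fx=1.5,fy=1.5))
E
```

```text
clock: 9.95
tool_pos: [381.4, 272.7, 158.1]
ee_rot: [-179.8, 0.2, 80.5]
force: [0.1, -1.0, -2.2]
opening: 14.7
9.95 [381.4 272.7 158.1] [-179.81    0.2    80.53] [-65.5  13.   32.9 106.   -7.8  63.5 -39.2] cam [395.  353.9 301.1] fwd [-0.056 -0.316 -0.947]
```

View pics/c7.png

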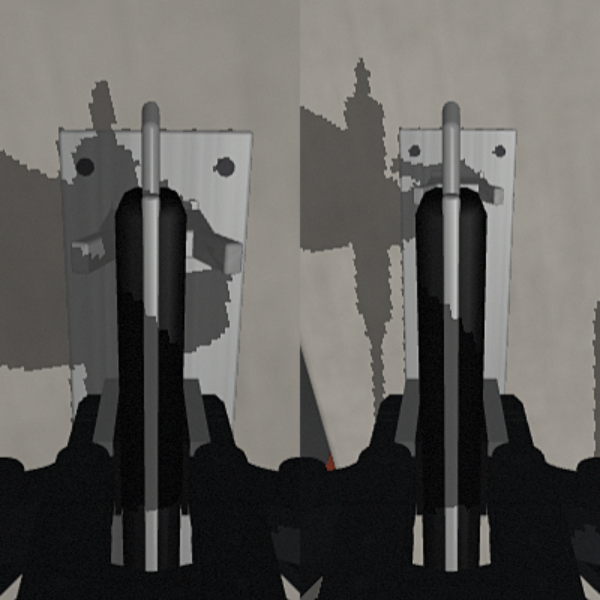

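No slip. I carry the rod to just outside the oven mouth.

```bash
python3 -m crank '[[1,32,-27,-8,0,0,0.0738],[1,32,-27,-8,0,0,0.0738],[1,32,-27,-8,0,0,0.0738],[1,32,-27,-8,0,0,0.0738],[1,0,0,0,0,0,0],[1,0,0,0,0,0,0],[1,0,0,0,0,0,0]]'
cat > err.py <<'E'
import sys
from h import *
from scipy.spatial.transform import Rotation as R
x=[float(v) for v in sys.argv[1:5]]
s=r.get_state();a=R.from_euler("xyz",s["ee_rot"],degrees=True);t=R.from_euler("xyz",[180,0,x[3]],degrees=True)
print(s["clock"],"need",(np.array(x[:3])-s["tool_pos"]).round(1),"rot",(t*a.inv()).as_rotvec().round(4),"F",s["force"].round(1),"op",round(s["opening"],1))
E
python3 err.py 510 163 125 97.4
```

```text
clock: 10.88
tool_pos: [509.2, 166.8, 126.5]
ee_rot: [-179.8, 0.1, 97.6]
force: [0.2, -0.3, -2.6]
opening: 14.8
10.875 need [ 0.8 -3.8 -1.5] rot [ 0.0014 -0.0032 -0.0031] F [ 0.2 -0.3 -2.6] op 14.8
```

```bash
python3 -m crank '[[1,1,-4,-1.5,0.001,-0.003,-0.003],[1,3.6,-27.7,0,0,0,0],[1,3.6,-27.7,0,0,0,0],[1,3.6,-27.7,0,0,0,0],[1,3.6,-27.7,0,0,0,0],[1,3.6,-27.7,0,0,0,0],[1,3.6,-27.7,0,0,0,0],[1,3.6,-27.7,0,0,0,0]]'
python3 -m crank '[[1,0,0,0,0,0,0],[1,0,0,0,0,0,0]]'
python3 err.py 535 -30.5 125 97.4
```

```text
clock: 11.88
tool_pos: [536.7, -32.9, 125.9]
ee_rot: [179.9, 0.0, 97.3]
force: [0.8, 0.5, -2.5]
opening: 14.5
clock: 12.12
tool_pos: [536.6, -31.3, 125.7]
ee_rot: [179.9, -0.0, 97.3]
force: [-0.6, 0.1, -2.6]
opening: 14.6
12.125 need [-1.6  0.8 -0.7] rot [-0.0006  0.0017  0.0012] F [-0.6  0.1 -2.6] op 14.6
```

```bash
python3 -m crank '[[1,-1.5,0.8,6,0,0,0],[1,0,0,8,0,0,0],[1,0,0,8,0,0,0],[1,0,0,4,0,0,0],[1,0,0,0,0,0,0]]'
python3 -m crank '[[1,0,0,3,0,0,0],[1,0,0,3,0,0,0],[1,0,0,3,0,0,0],[1,0,0,3,0,0,0],[1,0,0,0,0,0,0],[1,0,0,0,0,0,0]]'
python3 err.py 535 -30.5 177 97.4; python3 - <<'E'
from h import *
print(r.get_state()["torque"])
E
```

```text
clock: 12.75
tool_pos: [535.7, -31.8, 152.3]
ee_rot: [179.8, 0.1, 97.3]
force: [0.9, 0.5, -2.6]
opening: 14.6
clock: 13.5
tool_pos: [535.1, -31.6, 163.6]
ee_rot: [179.9, 0.0, 97.3]
force: [-0.5, 1.3, -4.4]
opening: 14.7
13.5 need [-0.1  1.1 13.4] rot [0.0004 0.0014 0.0022] F [-0.5  1.3 -4.4] op 14.7
[ 0.08866295 -0.00454801 -0.06003538]
```

The load went from −2.6 to −4.4 N, so the basket is hooked. I lift it clear of the stops.

```bash
python3 -m crank '[[1,0,0,4,0,0,0],[1,0,0,4,0,0,0],[1,0,0,4,0,0,0],[1,0,0,4,0,0,0],[1,0,0,0,0,0,0],[1,0,0,0,0,0,0],[1,0,0,0,0,0,0]]'
python3 err.py 535 -30.5 179 97.4; python3 snap.py wrist w8
```

```text
clock: 14.38
tool_pos: [535.2, -31.7, 179.6]
ee_rot: [179.9, 0.0, 97.3]
force: [-0.7, 1.0, -4.3]
opening: 15.0
14.375 need [-0.2  1.2 -0.6] rot [0.0007 0.0015 0.0022] F [-0.7  1.  -4.3] op 15.0
14.375 [535.2 -31.7 179.6] [1.7992e+02 5.0000e-02 9.7270e+01] [-26.8  20.6  37.3  94.7 -13.2  69.1  20.8] cam [524.3  49.6 322.8] fwd [ 0.042 -0.315 -0.948]
```

View pics/w8.png

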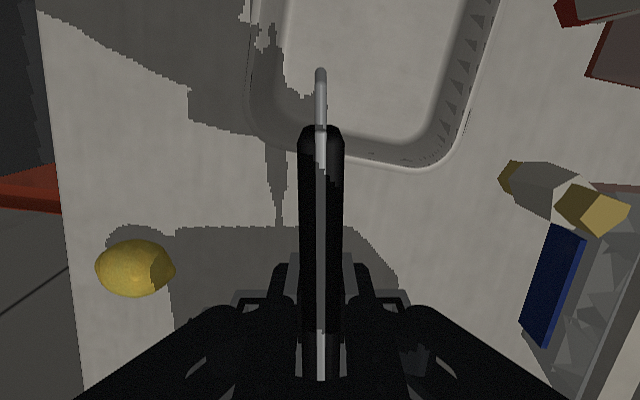

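The rod's tail is still at (321,69) as before the load, so no slip. I draw the basket out smoothly along the oven axis.

```bash
python3 -m crank '[[1,-0.5,4,0,0,0,0],[1,-1,8,0,0,0,0],[1,-1.5,12,0,0,0,0],[1,-2,16,0,0,0,0],[1,-2.1,16,0,0,0,0],[1,-2.1,16,0,0,0,0],[1,-2.1,16,0,0,0,0],[1,-2.1,16,0,0,0,0]]'
python3 err.py 521.6 72.3 179.6 97.4
python3 -m crank '[[1,-2.1,16,0,0,0,0],[1,-2.1,16,0,0,0,0],[1,-2.1,16,0,0,0,0],[1,-2.1,16,0,0,0,0],[1,-2.1,16,0,0,0,0],[1,-2.1,16,0,0,0,0],[1,-1.3,10,0,0,0,0],[1,-0.6,5,0,0,0,0]]'
python3 -m crank '[[1,0,0,0,0,0,0],[1,0,0,0,0,0,0],[1,0,0,0,0,0,0]]'
python3 err.py 507 183 179.6 97.4; python3 snap.py scene s2;python3 snap.py top t2
python3 - <<'E'
import cv2,numpy as np
a=cv2.imread("pics/t2.png")[120:270,200:400];b=cv2.imread("pics/s2.png")[130:280,240:440]
cv2.imwrite("pics/c9.png",cv2.resize(np.hstack([a,b]),None,fx=2,fy=2,interpolation=cv2.INTER_CUBIC))
E
```

```text
clock: 15.42
tool_pos: [521.8, 73.4, 179.8]
ee_rot: [179.9, 0.1, 97.3]
force: [0.6, 1.3, -4.3]
opening: 14.3
15.425 need [-0.2 -1.1 -0.2] rot [0.0008 0.0021 0.002 ] F [ 0.6  1.3 -4.3] op 14.3
clock: 16.42
tool_pos: [507.3, 184.0, 179.7]
ee_rot: [179.9, 0.1, 97.3]
force: [0.4, 0.9, -3.5]
opening: 14.8
clock: 16.8
tool_pos: [507.6, 182.3, 179.9]
ee_rot: [179.9, 0.1, 97.2]
force: [-0.4, -1.5, -4.5]
opening: 14.8
16.8 need [-0.6  0.7 -0.3] rot [0.0011 0.0022 0.0036] F [-0.4 -1.5 -4.5] op 14.8
16.8 [507.6 182.3 179.9] [1.7988e+02 8.0000e-02 9.7190e+01] [-46.5  20.2  32.7  94.1 -11.4  69.   -4.1] cam [ 119.9 -289.1 1026.5] fwd [ 0.359  0.346 -0.867]
16.85 [507.6 182.5 179.9] [1.7989e+02 8.0000e-02 9.7210e+01] [-46.5  20.2  32.7  94.1 -11.5  69.   -4.1] cam [ 430.1   86.5 1521.9] fwd [ 0.055 -0.006 -0.998]
```

View pics/c9.png

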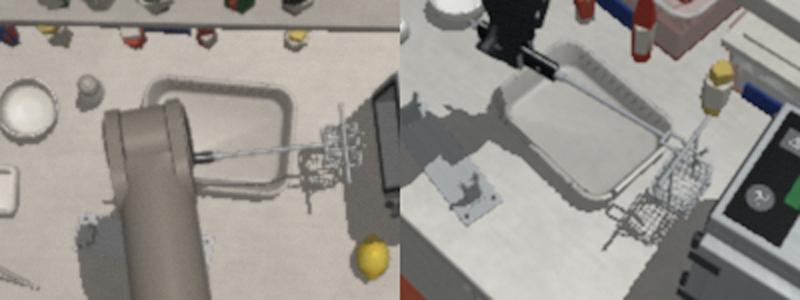

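The basket hangs free outside the mouth, at (340,140) in the left part of the crop. The pan (centre ≈(563,123)) lies straight behind. I carry it over the pan, keeping the yaw.

```bash
python3 -m crank '[[1,0.5,5,0,0,0,0],[1,1,10,0,0,0,0],[1,1.6,15,0,0,0,0],[1,2,18,0,0,0,0],[1,2,18,0,0,0,0],[1,2,18,0,0,0,0],[1,2,18,0,0,0,0],[1,2,18,0,0,0,0]]'
python3 -m crank '[[1,2,18,0,0,0,0],[1,2,18,0,0,0,0],[1,1.6,15,0,0,0,0],[1,1,10,0,0,0,0],[1,0.5,5,0,0,0,0],[1,0,2,0,0,0,0],[1,0,0,0,0,0,0],[1,0,0,0,0,0,0]]'
python3 -m crank '[[1,0,0,-4,0,0,0],[1,0,0,-8,0,0,0],[1,0,0,-12,0,0,0],[1,0,0,-14,0,0,0],[1,0,0,-14,0,0,0],[1,0,0,-10,0,0,0],[1,0,0,-6,0,0,0],[1,0,0,0,0,0,0]]'
python3 err.py 528 370 111.5 97.4;python3 snap.py top t3
python3 - <<'E'
import cv2
cv2.imwrite("pics/c10.png",cv2.resize(cv2.imread("pics/t3.png")[130:250,200:360],None,fx=4,fy=4,interpolation=cv2.INTER_CUBIC))
E
```

```text
clock: 17.9
tool_pos: [520.7, 304.5, 179.7]
ee_rot: [179.9, 0.1, 97.3]
force: [0.4, -1.0, -4.5]
opening: 14.9
clock: 18.9
tool_pos: [527.8, 370.5, 179.9]
ee_rot: [179.9, 0.1, 97.2]
force: [0.7, -0.1, -5.1]
opening: 14.5
clock: 19.9
tool_pos: [527.5, 371.1, 111.3]
ee_rot: [179.9, 0.1, 97.3]
force: [0.4, 0.7, -4.6]
opening: 14.6
19.9 need [ 0.5 -1.1  0.2] rot [0.0012 0.0014 0.0022] F [ 0.4  0.7 -4.6] op 14.6
19.9 [527.5 371.1 111.3] [1.7993e+02 8.0000e-02 9.7270e+01] [-54.2  35.6  27.9  80.9 -17.   67.6 -17. ] cam [ 430.1   86.5 1521.9] fwd [ 0.055 -0.006 -0.998]
```

View pics/c10.png

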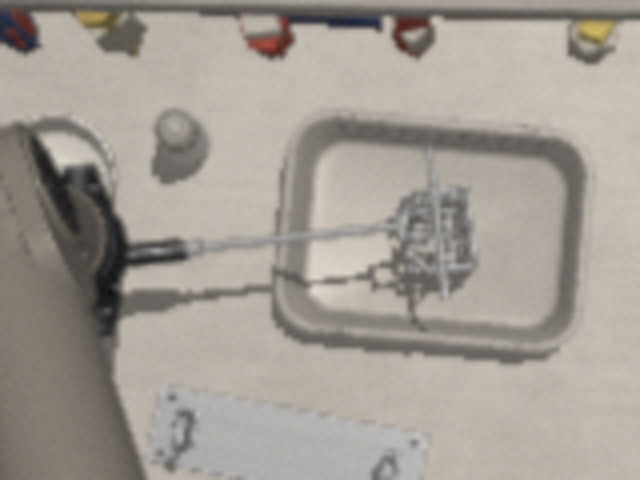

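The basket is over the middle of the pan floor, at (440,240) in the crop. I lower it gently.

```bash
python3 -m crank '[[1,0,0,-4,0,0,0],[1,0,0,-5,0,0,0],[1,0,0,-3,0,0,0],[1,0,0,-1.5,0,0,0],[1,0,0,-1.5,0,0,0],[1,0,0,-1,0,0,0],[1,0,0,-1,0,0,0],[1,0,0,0,0,0,0]]'
python3 err.py 528 370 94 97.4
python3 -m crank '[[1,0,0,-1,0,0,0],[1,0,0,-1,0,0,0],[1,0,0,-1,0,0,0],[1,0,0,-1,0,0,0],[1,0,0,0,0,0,0],[1,0,0,0,0,0,0]]'
python3 err.py 528 370 90 97.4
```

```text
clock: 20.95
tool_pos: [527.8, 371.0, 95.0]
ee_rot: [179.9, 0.1, 97.3]
force: [-0.1, -0.4, -3.5]
opening: 14.6
20.95 need [ 0.2 -1.  -1. ] rot [0.001  0.0023 0.0023] F [-0.1 -0.4 -3.5] op 14.6
clock: 21.7
tool_pos: [527.7, 371.2, 90.8]
ee_rot: [179.9, 0.1, 97.3]
force: [-0.0, -0.4, -2.7]
opening: 14.9
21.7 need [ 0.3 -1.2 -0.8] rot [0.0007 0.002  0.0022] F [-0.  -0.4 -2.7] op 14.9
```

```bash
python3 -m crank '[[1,0,0,-4,0,0,0],[1,0,0,-5,0,0,0],[1,0,0,-5,0,0,0],[1,0,0,-5,0,0,0],[1,0,0,-5,0,0,0],[1,0,0,-4,0,0,0],[1,0,0,-2,0,0,0],[1,0,0,0,0,0,0]]'
python3 err.py 528 370 61 97.4
python3 -m crank '[[1,-0.5,4,0,0,0,0],[1,-1,8,0,0,0,0],[1,-1.3,10,0,0,0,0],[1,-1.3,10,0,0,0,0],[1,-1.3,10,0,0,0,0],[1,-1.3,10,0,0,0,0],[1,-1.3,10,0,0,0,0],[1,-1,8,0,0,0,0]]'
python3 err.py 519.6 435 61 97.4
```

```text
clock: 22.7
tool_pos: [527.6, 371.2, 60.7]
ee_rot: [179.9, 0.1, 97.3]
force: [0.1, 0.6, -3.0]
opening: 14.5
22.7 need [ 0.4 -1.2  0.3] rot [0.0009 0.0018 0.0022] F [ 0.1  0.6 -3. ] op 14.5
clock: 23.7
tool_pos: [518.4, 442.1, 60.7]
ee_rot: [179.9, 0.0, 97.3]
force: [0.1, -0.8, -2.0]
opening: 14.4
23.7 need [ 1.2 -7.1  0.3] rot [0.0006 0.0018 0.0018] F [ 0.1 -0.8 -2. ] op 14.4
```

```bash
python3 -m crank '[[1,0,0,30,0,0,0],[1,0,0,40,0,0,0],[1,0,0,30,0,0,0],[1,-27,-33,0,0,0,-0.058],[1,-27,-33,0,0,0,-0.058],[1,-27,-33,0,0,0,-0.058],[1,-27,-33,0,0,0,-0.058],[1,-27,-33,0,0,0,-0.058]]'
python3 -m crank '[[1,0,0,-20,0,0,0],[1,0,0,-20,0,0,0],[1,0,0,0,0,0,0],[1,0,0,0,0,0,0],[1,0,0,0,0,0,0]]'
python3 err.py 383.2 273.7 110 80.54
```

```text
clock: 24.7
tool_pos: [383.1, 275.1, 161.1]
ee_rot: [179.9, 0.0, 80.5]
force: [-0.6, -0.1, -1.6]
opening: 14.5
clock: 25.32
tool_pos: [384.5, 276.7, 121.8]
ee_rot: [179.8, -0.0, 80.6]
force: [0.5, 0.2, -2.9]
opening: 14.4
25.325 need [ -1.3  -3.  -11.8] rot [ 0.      0.0033 -0.0019] F [ 0.5  0.2 -2.9] op 14.4
```

```bash
python3 -m crank '[[1,-1.3,-3,-12,0,0.003,-0.002],[1,0,0,-15,0,0,0],[1,0,0,-10,0,0,0],[1,0,0,0,0,0,0],[1,0,0,0,0,0,0]]'
python3 err.py 383.2 273.7 40 80.54
```

```text
clock: 25.95
tool_pos: [382.6, 273.3, 83.9]
ee_rot: [-180.0, 0.1, 80.5]
force: [0.6, -0.6, -3.5]
opening: 14.5
25.95 need [  0.6   0.4 -43.9] rot [ 0.0013 -0.0009 -0.    ] F [ 0.6 -0.6 -3.5] op 14.5
```

```bash
python3 -m crank '[[1,0.6,0.4,-12,0,0,0],[1,0,0,-12,0,0,0],[1,0,0,-9,0,0,0],[1,0,0,-5,0,0,0],[1,0,0,-3,0,0,0],[1,0,0,-1.5,0,0,0],[1,0,0,0,0,0,0],[1,0,0,0,0,0,0]]'
python3 err.py 383.2 273.7 40 80.54
```

```text
clock: 26.95
tool_pos: [383.2, 273.8, 41.6]
ee_rot: [-180.0, 0.1, 80.5]
force: [-0.3, 0.1, -1.8]
opening: 14.5
26.95 need [ 0.  -0.1 -1.6] rot [ 0.0008 -0.0009 -0.    ] F [-0.3  0.1 -1.8] op 14.5
```

```bash
python3 -m crank '[[1,0,0,-0.8,0,0,0],[1,0,0,-0.6,0,0,0],[1,0,0,0,0,0,0],[1,0,0,0,0,0,0]]' 20
python3 err.py 383.2 273.7 40 80.54
python3 -m crank '[[0.7,0,0,0,0,0,0],[0.5,0,0,0,0,0,0],[0.3,0,0,0,0,0,0],[0,0,0,0,0,0,0],[0,0,0,0,0,0,0],[0,0,0,0,0,0,0]]'
python3 -m crank '[[0,0,0,15,0,0,0],[0,0,0,40,0,0,0],[0,0,0,50,0,0,0],[0,0,0,50,0,0,0],[0,0,0,50,0,0,0],[0,0,0,0,0,0,0],[0,0,0,0,0,0,0]]'
python3 err.py 383.2 273.7 245 80.54
```

```text
clock: 27.45
tool_pos: [383.1, 273.7, 40.2]
ee_rot: [-179.9, 0.1, 80.5]
force: [-0.4, -0.5, 1.0]
opening: 14.5
27.45 need [ 0.1 -0.  -0.2] rot [ 0.001  -0.0012 -0.0001] F [-0.4 -0.5  1. ] op 14.5
clock: 28.2
tool_pos: [383.0, 273.6, 39.9]
ee_rot: [-179.9, 0.1, 80.5]
force: [0.5, -0.9, -0.5]
opening: 85.3
clock: 29.08
tool_pos: [382.7, 273.4, 245.2]
ee_rot: [-179.9, 0.1, 80.5]
force: [-0.3, -0.1, 0.0]
opening: 85.4
29.075 need [ 0.5  0.3 -0.2] rot [ 0.0007 -0.0013  0.0001] F [-0.3 -0.1  0. ] op 85.4
```

The rod is released. Next I close the fingers and go above the cool-down key at (512.5, −187.6), which both measurements agree on.

```bash
python3 -m crank '[[1,0,0,40,0,0,0],[1,16,-56,10,0,0,0],[1,16,-56,10,0,0,0],[1,16,-56,5,0,0,0],[1,16,-56,0,0,0,0],[1,16,-56,0,0,0,0],[1,16,-56,0,0,0,0],[1,16,-56,0,0,0,0]]' 40
python3 -m crank '[[1,17,-56,0,0,0,0],[1,0,-13,0,0,0,0],[1,0,0,0,0,0,0],[1,0,0,0,0,0,0],[1,0,0,0,0,0,0]]'
python3 err.py 512.5 -187.6 267 80.54;python3 snap.py top t4;python3 snap.py wrist w9
python3 - <<'E'
import cv2,numpy as np
a=cv2.resize(cv2.imread("pics/t4.png")[140:270,220:360],None,fx=2.85,fy=2.85,interpolation=cv2.INTER_CUBIC)
b=cv2.imread("pics/w9.png")[:370,160:560]
o=np.zeros((370,a.shape[1]+400,3),np.uint8);o[:370,:a.shape[1]]=a[:370];o[:,a.shape[1]:]=b;print(o.shape);cv2.imwrite("pics/c11.png",o)
E
```

```text
clock: 30.08
tool_pos: [494.5, -119.4, 308.5]
ee_rot: [-179.8, 0.1, 80.6]
force: [0.1, -0.2, 0.6]
opening: -0.1
clock: 30.7
tool_pos: [512.4, -184.9, 309.8]
ee_rot: [-179.9, -0.0, 80.8]
force: [-0.0, 0.9, 0.5]
opening: 0.0
30.7 need [  0.1  -2.7 -42.8] rot [-0.0004 -0.0011 -0.0041] F [-0.   0.9  0.5] op 0.0
30.7 [ 512.4 -184.9  309.8] [-1.7993e+02 -1.0000e-02  8.0770e+01] [-21.6  21.6  56.9  80.  -18.   88.   24.8] cam [ 430.1   86.5 1521.9] fwd [ 0.055 -0.006 -0.998]
30.75 [ 512.4 -185.3  310. ] [-1.7994e+02  1.0000e-02  8.0750e+01] [-21.6  21.6  56.9  80.  -18.   88.   24.8] cam [ 525.3 -104.5  453.2] fwd [-0.052 -0.313 -0.948]
(370, 799, 3)
```

No more pictures can be viewed, so I check numerically: rod region against the first top image, and the basket against the pan.

```bash
python3 - <<'E'
from h import *
a=cv2.imread("pics/top0.png").astype(int);b=cv2.imread("pics/t4.png").astype(int);d=np.abs(a-b).max(2)
for n,(v0,v1,u0,u1) in dict(rod=(222,270,225,355),handle=(232,248,236,282),hook=(245,266,320,350),lemon=(235,262,372,402),bowl=(155,192,195,232),shaker=(152,175,236,254),pan=(155,222,264,350)).items():
    q=d[v0:v1,u0:u1];print(n,"mean",q.mean().round(1),"n>40",(q>40).sum())
m=(d[155:222,264:350]>25);ys,xs=np.nonzero(m);print("basket diff box u",xs.min()+264,xs.max()+264,"v",ys.min()+155,ys.max()+155)
c=viewer.camera_model("top")
# expected: basket base at ~ (562,110), bar at z 110 ends
B=np.array([527.6+.3,371.2-.7])+262*np.array([.1288,-.9917]);print("bar xy",B)
e=np.array([.9917,.1288])*60
for s in(-1,1):print("bar end px",proj(c,[*(B+s*e),110]).round(1))
for x,y in((-28,-33),(28,-33),(28,33),(-28,33)):print(proj(c,[*(B+x*np.array([.1288,-.9917])+y*np.array([.9917,.1288])),25]).round(0),end=" ")
E
```

```text
rod mean 12.3 n>40 537
handle mean 11.2 n>40 17
hook mean 31.0 n>40 238
lemon mean 29.1 n>40 262
bowl mean 5.6 n>40 0
shaker mean 5.6 n>40 2
pan mean 8.8 n>40 257
basket diff box u 298 319 v 172 211
bar xy [561.6456 110.6746]
bar end px [313.2 204.4]
bar end px [309.  166.6]
[304. 199.] [321. 197.] [319. 177.] [302. 179.]
```

Basket, bowl, shaker and handle all match expectations; the hook and lemon areas are covered by the arm now. On to the key.

```bash
python3 -m crank '[[1,0,-2.5,-12,0,0,-0.004],[1,0,0,-14,0,0,0],[1,0,0,-10,0,0,0],[1,0,0,-3,0,0,0],[1,0,0,0,0,0,0],[1,0,0,0,0,0,0]]'
python3 err.py 512.5 -187.6 266.5 80.54
python3 -m crank '[[1,0,0,-1,0,0,0],[1,0,0,-1,0,0,0],[1,0,0,0,0,0,0]]'
python3 err.py 512.5 -187.6 266.5 80.54
```

```text
clock: 31.55
tool_pos: [512.2, -190.1, 271.3]
ee_rot: [-180.0, 0.1, 80.3]
force: [-0.6, -0.1, 0.6]
opening: -0.2
31.55 need [ 0.3  2.5 -4.8] rot [ 0.0017 -0.0005  0.004 ] F [-0.6 -0.1  0.6] op -0.2
clock: 31.92
tool_pos: [511.9, -189.8, 268.9]
ee_rot: [-179.9, 0.1, 80.3]
force: [-0.3, 0.7, -0.1]
opening: -0.3
31.925 need [ 0.6  2.2 -2.4] rot [ 0.0012 -0.0014  0.0039] F [-0.3  0.7 -0.1] op -0.3
```

```bash
python3 -m crank '[[1,0.5,2,0,0,0,0],[1,0,0,-1,0,0,0],[1,0,0,-0.7,0,0,0],[1,0,0,0,0,0,0],[1,0,0,0,0,0,0]]'
python3 err.py 512.5 -187.6 266.5 80.54
python3 -m crank '[[1,0,0,-0.5,0,0,0],[1,0,0,0,0,0,0]]'
python3 err.py 512.5 -187.6 266.5 80.54
python3 -m crank '[[1,0,0,-0.5,0,0,0],[1,0,0,0,0,0,0]]'
python3 err.py 512.5 -187.6 266.5 80.54
```

```text
clock: 32.55
tool_pos: [512.4, -188.0, 267.2]
ee_rot: [-179.9, 0.1, 80.3]
force: [0.8, 0.2, 0.1]
opening: -0.1
32.55 need [ 0.1  0.4 -0.7] rot [ 0.0014 -0.0013  0.0042] F [0.8 0.2 0.1] op -0.1
clock: 32.8
tool_pos: [512.5, -187.9, 266.7]
ee_rot: [-179.9, 0.1, 80.3]
force: [0.1, -0.2, 0.6]
opening: -0.4
32.8 need [ 0.   0.3 -0.2] rot [ 0.0014 -0.0012  0.004 ] F [ 0.1 -0.2  0.6] op -0.4
clock: 33.05
tool_pos: [512.5, -188.0, 266.4]
ee_rot: [-180.0, 0.1, 80.3]
force: [-0.4, 0.6, 1.5]
opening: 0.2
33.05 need [0.  0.4 0.1] rot [ 0.0013 -0.0011  0.004 ] F [-0.4  0.6  1.5] op 0.2
```

```bash
for i in 1; do :; done; python3 -m crank '[[1,0,0,-0.5,0,0,0],[1,0,0,-0.4,0,0,0],[1,0,0,0,0,0,0]]'
python3 err.py 512.5 -187.6 265 80.54
python3 -m crank '[[1,0,0,-0.3,0,0,0],[1,0,0,0,0,0,0],[1,0,0,0,0,0,0]]'
python3 err.py 512.5 -187.6 265 80.54
```

```text
clock: 33.42
tool_pos: [512.5, -187.9, 265.7]
ee_rot: [-180.0, 0.1, 80.3]
force: [-1.1, -0.1, 3.0]
opening: 0.3
33.425 need [-0.   0.3 -0.7] rot [ 0.0012 -0.0009  0.004 ] F [-1.1 -0.1  3. ] op 0.3
clock: 33.8
tool_pos: [512.5, -187.9, 265.2]
ee_rot: [-180.0, 0.1, 80.3]
force: [-0.5, 0.5, 4.4]
opening: 0.1
33.8 need [ 0.   0.3 -0.2] rot [ 0.0014 -0.0011  0.0039] F [-0.5  0.5  4.4] op 0.1
```

```bash
python3 -m crank '[[1,0,0,-0.3,0,0,0],[1,0,0,0,0,0,0],[1,0,0,0,0,0,0]]'
python3 err.py 512.5 -187.6 265 80.54
python3 -m crank '[[1,0,0,-0.3,0,0,0],[1,0,0,0,0,0,0],[1,0,0,0,0,0,0]]'
python3 err.py 512.5 -187.6 265 80.54
```

```text
clock: 34.17
tool_pos: [512.5, -188.0, 265.2]
ee_rot: [-180.0, 0.1, 80.3]
force: [-1.3, 1.2, 6.6]
opening: -0.1
34.175 need [ 0.   0.4 -0.2] rot [ 0.0013 -0.0009  0.0039] F [-1.3  1.2  6.6] op -0.1
clock: 34.55
tool_pos: [512.5, -188.0, 265.2]
ee_rot: [-180.0, 0.1, 80.3]
force: [-2.6, 1.7, 8.3]
opening: -0.2
34.55 need [-0.   0.4 -0.2] rot [ 0.0012 -0.0007  0.0039] F [-2.6  1.7  8.3] op -0.2
```

The key bottomed out: z stopped at 265.2 while the force rose to 8.3 N, well above the 4 N at which it gives. I release it, retreat, and recheck the scene.

```bash
python3 -m crank '[[1,0,0,2,0,0,0],[1,0,0,10,0,0,0],[1,0,0,40,0,0,0],[1,0,20,30,0,0,0],[1,-20,50,0,0,0,0],[1,-20,50,0,0,0,0],[1,-20,50,0,0,0,0],[1,-20,50,0,0,0,0]]'
python3 -m crank '[[1,-20,50,0,0,0,0],[1,-20,50,0,0,0,0],[1,-20,50,0,0,0,0],[1,-20,50,0,0,0,0],[1,0,60,0,0,0,0],[1,0,60,0,0,0,0],[1,0,60,0,0,0,0],[1,0,0,0,0,0,0]]'
python3 -m crank '[[1,0,0,0,0,0,0],[1,0,0,0,0,0,0]]'
python3 snap.py top t5
python3 - <<'E'
from h import *
a=cv2.imread("pics/top0.png").astype(int);b=cv2.imread("pics/t5.png").astype(int);d=np.abs(a-b).max(2)
for n,(v0,v1,u0,u1) in dict(handle=(232,248,236,282),hook=(245,266,320,350),shaft=(240,260,285,320),lemon=(235,262,372,402),bowl=(155,192,195,232),shaker=(152,175,236,254),oven=(145,215,385,490)).items():
    q=d[v0:v1,u0:u1];print(n,"mean",q.mean().round(1),"n>40",(q>40).sum())
m=(d[155:222,264:350]>25);ys,xs=np.nonzero(m);print("basket box u",xs.min()+264,xs.max()+264,"v",ys.min()+155,ys.max()+155)
print(r.get_state()["qvel"].round(1),r.get_state()["force"].round(1))
E
```

```text
clock: 35.55
tool_pos: [431.7, 33.7, 346.3]
ee_rot: [-180.0, 0.1, 80.3]
force: [0.5, -0.0, 0.1]
opening: -0.2
clock: 36.55
tool_pos: [349.5, 417.7, 343.2]
ee_rot: [-179.8, 0.3, 80.8]
force: [-0.6, -1.3, -0.6]
opening: -0.0
clock: 36.8
tool_pos: [353.5, 410.4, 347.2]
ee_rot: [-180.0, 0.0, 80.1]
force: [0.6, -1.1, -0.9]
opening: 0.1
36.8 [353.5 410.4 347.2] [-1.7997e+02  4.0000e-02  8.0140e+01] [-76.1  16.5  34.4  75.1  -9.2  91.2 -52.9] cam [ 430.1   86.5 1521.9] fwd [ 0.055 -0.006 -0.998]
handle mean 9.6 n>40 15
hook mean 3.4 n>40 0
shaft mean 3.2 n>40 0
lemon mean 2.8 n>40 0
bowl mean 2.5 n>40 0
shaker mean 3.4 n>40 2
oven mean 2.7 n>40 0
basket box u 298 319 v 173 211
[-0.  -0.2 -0.3 -0.1 -0.2  0.   0. ] [-0.3  1.1  0.5]
```

```bash
python3 -c "from bench import r; print(r.close_job())"
```

```text
the job is handed in; nothing more can be done
None
```

The job is done and handed in at about 37 s of the 67 s allowed. The basket came out of the oven on the rod and stands unhooked in the pan. The rod is back on its rest, hook up. Then I pressed the cool-down key until it bottomed out.

**What the last checks showed**
- **Basket:** the load at the wrist rose when the basket was hooked and returned to the rod-only value when it was set down. The rod came out with no drag. In the last top image the basket's outline covers about where an upright basket should be, inside the pan floor.
- **Rod:** the hook and shaft match the first image (0 changed pixels). The handle area shows a small difference (15 changed pixels), probably the arm's shadow; I did not resolve it.
- **Cool-down key:** the height stopped at 265.2 mm while the force rose to 8.3 N, so it was past its 4 N give point. The start key was not approached.
- **Bystanders and oven:** the lemon, bowl and oven show no changes. The shaker shows 2 changed pixels, which I take as noise.

**What I could not check:** the 12-picture limit was reached before the key press. The final checks on the basket and rod were therefore made on image numbers, not by eye. The view from directly inside the hook area was hidden by the gripper throughout, so hooking was confirmed by force alone until the basket was seen hanging outside the oven.

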